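Load the cheese press to the set tab

ROBOT

A 6-joint arm with a two-finger parallel gripper is mounted at the origin on the work surface. World frame = base frame: x ahead of the robot, y to its left, z up, the work surface at z = 0. Lengths are in m, angles in rad, forces in N, time in s.
With the tool pointing down it reaches from about 0.325 to 0.925 m from the base axis. Payload 3.1 kg.
Tool frame: the origin (TCP) lies midway between the tips of the shut fingers; the grasp point (between the pads) lies 19 mm behind it; z points along the fingers, y is the line along which they close (so a half turn about z gives the same grasp; the last joint's range is limited). The gripper opens to 85 mm and grips with 20 to 120 N. Pads are 22 mm wide; open, the fingers measure 114 mm over their backs; the gripper's body (76 mm by 85 mm) begins 54 mm behind the grasp point. The pads swing forward as they close: fully open they stand 13 mm farther back than shut.
Start: joints at [-1.337, 0.217, 1.613, -0, 1.311, -0.112], TCP at [0.212, -0.588, 0.231] pointing down, gripper open.
Joint ranges: [-2.75, 2.75], [-0.78, 2.1], [0.31, 2.55], [-1.13, 4.27], [0.13, 2.63], [-2.58, 2.58]. Speed limits (rad/s): [2.79, 2.79, 3.14, 3.14, 3.14, 3.14].

INTERFACE

Orientations are given as a unit quaternion [x, y, z, w].
In Python, from cell import ctrl gives the robot as it stands. The module is installed in compiled form; this text tells all that it offers.
- The arm moves only by the tool arm_command, never from a script. Its argument "motion" is a list of rows, each an object of numbers: "tx", "ty", "tz": the shift along the tool's x, y, z in mm; "twist": the turn about the tool's z in degrees; "jaw": the gripper's target within -1 to 1 (fully open at 1, half-way at 0, shut at -1). A call has 1 to 10 rows; each row is the pose to reach, as a shift and turn from the pose commanded when the call began, along the tool's axes at that moment; what a row does not reach only later rows make up. A row lasts 1/10 s, in which the tool goes at most 50 mm and 8.59 degrees, less where a joint would pass 70% of its speed; a pose out of reach is approached as far as the arm can. A call with a gripper value outside its range is refused whole. The fingers move at their own pace and stop on an object; "squeeze" is the grip in N (left out, the last holds). Time passes only in rows, so rows that repeat a pose let the fingers close. It gives the time, the measured TCP pose, the force, the opening and the grip force at its end, in the units of the state.
- ctrl.read_state(): the state, without advancing time (a new reading comes with each control period).
- ctrl.read_camera(name): name is "side" or "top" or "wrist"; returns the picture (400x640x3 uint8, red, green, blue); there is no depth.
- ctrl.camera_info(name): a dict with "K" (3x3 intrinsics, pixels), "pose" (4x4, takes a point from camera to world coordinates); the wrist camera has in their place "mount" (4x4, takes a point from camera to tool coordinates, whose origin is the TCP and whose axes are the flange's). Camera axes: x right, y down, z forward; pixel columns grow to the right and rows downward; lengths in m; the calibration is good to about 2 mm. A picture is of the moment at which its call begins: read the wrist's pose just before it. camera_info takes no time and is no camera call.
- ctrl.close_job(): hands the job in; it is judged then, once.
Trained networks look in the newest picture that a camera, given by its name, has taken for a name from the list of things; names that differ only in an ending like _2 or _b are one class to them, and where a whole thing is asked for, a point or a joint stands for the part that bears it (a point fixed in the world has none). Each returns a list of dicts, best first, with "confidence" (0 to 1); they miss things now and then, are a little off and sometimes report something else, mostly with a low value. They report only what shows in the picture. A call takes as long as a camera call.
- ctrl.spot_in(camera, query): "xyz" ([x, y, z] in m, in the coordinates of the camera as it stood for that picture, good to about 4 mm: the middle of the surface that is visible of it).
The state is a dict: "clock": time; "qpos": joint angles; "joint_vel": joint speeds; "joint_efforts": joint torques, N m; "ee_pos": TCP position; "tcp_rot": TCP orientation; "force": force on the tool from outside, world axes, zero at the start; "ft_torque": the same for the moment, N m; "gripper_width": finger opening in m; "finger_force": force on a finger pad.
Only numpy, scipy, OpenCV 4.12 (cv2) and the standard library are available. Lean on these libraries where they do the work, as an engineer would, in place of code of your own. Each camera call takes 0.05 s, during which the arm holds its last target. There are 200 camera calls.

TASK

Gently push the drip tray with the cheese mould all the way back against the rubber stops of the press, so that the mould stands under the pressing plate. Then wind the knob on top of the press clockwise until the needle of the spring gauge points at the set tab on the rim of its dial, without running well past it, and let go. Leave everything else on the counter where it is.

Things in the scene. Friction and masses are not known exactly. Their poses are not given: they have to be found in the camera images.
- press: Cheese press, fixed. Origin: centre of its foot on the counter; x to its back (loading side is -x), z up. Oak base from x -128 to 112 mm, 236 mm wide, top 22 mm up; guide rails on it at y +-68 mm, 34 mm high, x -70 to 80 mm. Two 16 mm columns at y +-90 mm carry a crossbeam, 32 mm deep in x, 205 to 231 mm up (end nuts to 245). The upright screw is on the origin's axis.
- buffers (a point): Middle of the faces of the two rubber buffers (14 mm round, at y +-40 mm) on the press's back stop, 75 mm behind its origin, 37 mm up. The tray is fully home when its back wall meets them; then the tray's origin lies on the press's screw axis.
- mould_tray: Loose steel drip tray with a perforated round mould (100 mm) standing in it, one piece, 0.48 to 0.78 kg. Origin: centre of the tray's underside, on the press's base; axes as the press's. 150 (x) x 130 mm, walls 30 mm high; the lid's boss tops at 101 mm. Starts 40 to 65 mm out to the front, 3 mm side play between the rails.
- tray_front (a point): Middle of the outer face of the tray's front (-x) wall, 15 mm above the tray's underside (37 mm above the counter): where to push. The tray slides with about 4 to 9 N; the push rises sharply when it meets the buffers. More than 22 N is too hard.
- knob_grip (a point): Middle of the black ribbed knob, a disc 48 mm across, 255 to 285 mm up, on the screw axis. Clockwise from above drives the head down 1.9 mm per rad; the knob keeps its height and stays where left. Stiff: 0.15 N m free, to 0.25 N m loaded. It turns free for 1 to 3.1 rad until the plate meets the lid, then the needle turns 0.38 rad (12.6 mm at its tip) per rad of the knob.
- needle_tip (a point): Tip of the thin black needle, 33 mm from the pivot, of the round gauge (90 mm, face up, on the back of the pressing head, about 175 mm up, sinking with the head; pivot 70 mm behind the screw axis). Unloaded it points 0.75 rad left of straight back; it swings clockwise seen from above as the spring is compressed, 0.2 rad per mm, 8 N per mm.
- set_mark (a point): Point marked by the set tab, a dark steel tab 5 mm wide on the dial's rim, 0.5 to 0.85 rad clockwise of the unloaded needle; 33 mm from the pivot, in line with the tab. Its x points outward from the pivot, y along the arc, back towards where the needle comes from.
- jar1: Bystander: square glass jar with bamboo lid, 84 x 84 x 116 mm, on the counter to the left of the press's front. Origin under its centre.
- jar2: Bystander: the same jar, left of the press's back.
- jar3: Bystander: the same jar on the low white shelf board (30 mm thick) at the far left.
- jar4: Bystander: the same jar on the low white shelf board at the far left.
- mortar: Bystander: red ceramic mortar, 134 mm across, 85 mm high, right of the press. Origin under its centre.
- pestle: Bystander: steel pestle 157 mm long, 34 mm thick, lying on the counter right of the press's front. Origin under its middle.
- riser: Bystander: clear acrylic riser with two steps, 120 x 100 x 70 mm, far right. Origin under its centre.

How it is judged:
By the outcome, as a careful person would: the job done as asked, in the order asked, and still so for the second after the job is handed in, with the robot touching nothing.
It also fails if it takes over 72 s, if anything falls off the work surface, if the arm or the gripper's body presses on something with over 40 N, if the wrist force passes 120 N, or if a joint passes its speed limit or range.

## Working session

There is one attempt and no reset: what is moved stays moved. The work goes in short steps, Python scripts to look and compute and a tool call to move; the robot and the scene stay as the last step left them, time stands still between calls to the robot, and variables do not carry over. Pictures are saved under pics/ and viewed, at most 10 in all, crops included, and the job is handed in when it is done.

Besides the shell and the picture viewer there is one more tool, called after "Call:" as name([rows], argument=value, ...), one row to a line, values as JSON. arm_command: Moves the arm, as the interface text tells. Its arguments: {"type":"object","properties":{"motion":{"type":"array"},"squeeze":{"type":"number"}},"required":["motion"]}

```bash
mkdir -p pics; cat > h.py <<'E'
from cell import ctrl
import numpy as np, cv2
from scipy.spatial.transform import Rotation as R
def st(): return ctrl.read_state()
def T(s=None):
    s=s or st(); M=np.eye(4); M[:3,:3]=R.from_quat(s['tcp_rot']).as_matrix(); M[:3,3]=s['ee_pos']; return M
def campose(n):
    i=ctrl.camera_info(n)
    return T()@np.array(i['mount']) if n=='wrist' else np.array(i['pose'])
def snap(n,f=None):
    P=campose(n); im=ctrl.read_camera(n)
    if f: cv2.imwrite('pics/'+f,cv2.cvtColor(im,cv2.COLOR_RGB2BGR))
    return im,P
def spot(n,q,P):
    r=ctrl.spot_in(n,q)
    return [((P@np.r_[d['xyz'],1])[:3].round(4).tolist(),round(d['confidence'],2)) for d in r[:2]]
def proj(n,P,X):
    K=np.array(ctrl.camera_info(n)['K']); c=np.linalg.inv(P)@np.r_[X,1]; return (K@c[:3]/c[2])[:2]
def ray(n,P,u,z):
    K=np.array(ctrl.camera_info(n)['K']); d=P[:3,:3]@np.linalg.solve(K,[u[0],u[1],1]); o=P[:3,3]; return o+d*(z-o[2])/d[2]
E
python3 - <<'E'
from h import *
s=st();print(s['clock'],s['tcp_rot'],T(s).round(3).tolist())
for n in('top','side'):
    im,P=snap(n,n+'0.png');print(n,P.round(3).tolist())
    for q in('press','mould_tray','tray_front','knob_grip','buffers','needle_tip','set_mark'):print(q,spot(n,q,P))
print(ctrl.camera_info('wrist'))
a=cv2.imread('pics/top0.png');
E
```

```text
0.0 [ 9.85087448e-01  1.72049999e-01 -8.06323801e-05 -1.22917579e-03] [[0.941, 0.339, -0.001, 0.212], [0.339, -0.941, 0.002, -0.587], [0.0, -0.002, -1.0, 0.23], [0.0, 0.0, 0.0, 1.0]]
top [[0.107, -0.971, 0.214, 0.26], [-0.994, -0.105, 0.021, -0.003], [0.002, -0.215, -0.977, 1.735], [0.0, 0.0, 0.0, 1.0]]
press [([0.5879, 0.0781, 0.0347], 0.88)]
mould_tray [([0.5252, 0.0422, 0.0526], 0.79), ([0.5095, -0.1968, 0.0247], 0.25)]
tray_front [([0.5218, 0.0405, 0.0576], 0.61)]
knob_grip [([0.5823, 0.0615, 0.2895], 0.65), ([0.4312, 0.2383, 0.1135], 0.3)]
buffers [([0.5876, 0.0739, 0.0324], 0.57)]
needle_tip [([0.6145, 0.4826, 0.1481], 0.24)]
set_mark []
side [[0.999, -0.034, 0.019, 0.552], [-0.037, -0.644, 0.764, -1.165], [-0.014, -0.764, -0.645, 1.168], [0.0, 0.0, 0.0, 1.0]]
press [([0.6034, 0.0446, 0.0993], 0.73)]
mould_tray [([0.5356, 0.0188, 0.0566], 0.98), ([0.4362, 0.2145, 0.0849], 0.75)]
tray_front [([0.5391, 0.0238, 0.0527], 0.85)]
knob_grip [([0.6076, 0.0476, 0.1023], 0.66), ([0.5891, 0.054, 0.2816], 0.55)]
buffers [([0.6036, 0.0399, 0.0946], 0.96), ([0.7098, -0.0917, 0.0552], 0.63)]
needle_tip []
set_mark [([0.6337, -0.4758, 0.051], 0.69)]
{'K': array([[358.97810084,   0.        , 312.58548339],
       [  0.        , 358.97810084, 196.04326955],
       [  0.        ,   0.        ,   1.        ]]), 'mount': array([[-7.42300978e-04, -9.53326132e-01, -3.01941608e-01,
         7.81540389e-02],
       [ 9.99999440e-01, -9.35596346e-04,  4.95552382e-04,
         9.08395798e-06],
       [-7.54918501e-04, -3.01941071e-01,  9.53326292e-01,
        -1.43365209e-01],
       [ 0.00000000e+00,  0.00000000e+00,  0.00000000e+00,
         1.00000000e+00]])}
```

View pics/top0.png

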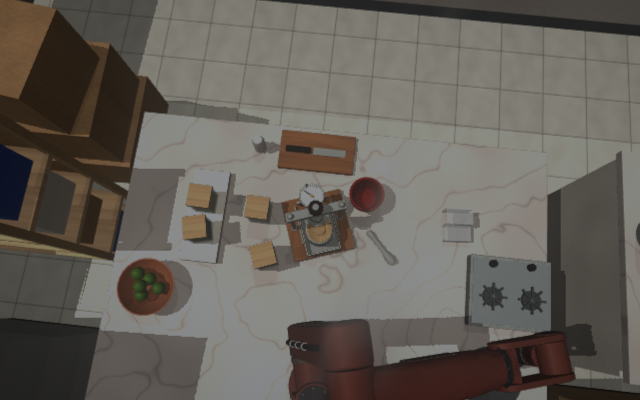

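View pics/side0.png

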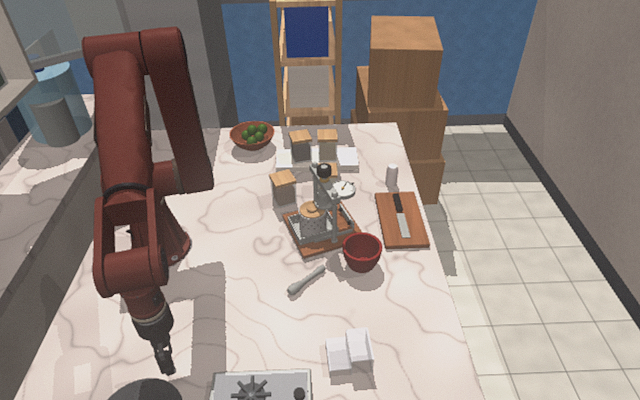

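Call:
arm_command([
  {"tx": 45, "ty": -45, "tz": -20, "twist": -8.5, "jaw": -1},
  {"tx": 80, "ty": -80, "tz": -40, "twist": -17, "jaw": -1},
  {"tx": 112, "ty": -112, "tz": -55, "twist": -25.5, "jaw": -1},
  {"tx": 144, "ty": -146, "tz": -70, "twist": -34, "jaw": -1},
  {"tx": 176, "ty": -178, "tz": -85, "twist": -42.5, "jaw": -1},
  {"tx": 208, "ty": -211, "tz": -100, "twist": -51, "jaw": -1},
  {"tx": 240, "ty": -243, "tz": -115, "twist": -59.5, "jaw": -1},
  {"tx": 272, "ty": -276, "tz": -130, "twist": -68, "jaw": -1},
  {"tx": 304, "ty": -308, "tz": -145, "twist": -76, "jaw": -1},
  {"tx": 336, "ty": -340, "tz": -160, "twist": -84, "jaw": -1},
])

```text
clock: 1.8
ee_pos: [0.4114, -0.156, 0.391]
tcp_rot: [0.615, 0.789, 0.0, 0.001]
force: [1.5, -0.3, 0.9]
gripper_width: 0.0001
finger_force: 0.0
```

```bash
python3 - <<'E'
from h import *
s=st();M=T(s);print(s['clock'],M.round(3).tolist(),s['qpos'])
print('shift',(M[:3,:3].T@(np.array([.50,.035,.40])-M[:3,3])*1000).round(), 'yaw',np.degrees(np.arctan2(M[1,0],M[0,0])))
E
```

```text
1.8 [[-0.244, 0.97, 0.001, 0.411], [0.97, 0.244, -0.001, -0.156], [-0.001, 0.001, -1.0, 0.391], [0.0, 0.0, 0.0, 1.0]] [-5.22163820e-01 -2.80981877e-01  1.80553853e+00  2.19216595e-05
  1.61559480e+00 -7.68641179e-01]
shift [164. 133.  -9.] yaw 104.12213988032873
```

Call:
arm_command([
  {"tx": 25, "ty": 20, "tz": -2, "twist": -8.5},
  {"tx": 50, "ty": 40, "tz": -4, "twist": -17},
  {"tx": 75, "ty": 60, "tz": -6, "twist": -25.5},
  {"tx": 100, "ty": 80, "tz": -9, "twist": -34},
  {"tx": 125, "ty": 100, "tz": -9, "twist": -42.5},
  {"tx": 150, "ty": 120, "tz": -9, "twist": -51},
  {"tx": 164, "ty": 133, "tz": -9, "twist": -59.5},
  {"tx": 164, "ty": 133, "tz": -9, "twist": -68},
  {"tx": 164, "ty": 133, "tz": -9, "twist": -76.5},
  {"tx": 164, "ty": 133, "tz": -9, "twist": -85},
])

```text
invalid input
```

Call:
arm_command([
  {"twist": -8},
  {"twist": -8},
  {"twist": -8},
])

```text
invalid input
```

```bash
python3 - <<'E'
from h import *
s=st();M=T(s);print(s['clock'],M.round(3).tolist(),s['qpos'].round(2),s['force'])
im,P=snap('wrist','w1.png')
for q in('press','mould_tray','tray_front','knob_grip','buffers','needle_tip','set_mark'):print(q,spot('wrist',q,P))
E
```

```text
1.8 [[-0.244, 0.97, 0.001, 0.411], [0.97, 0.244, -0.001, -0.156], [-0.001, 0.001, -1.0, 0.391], [0.0, 0.0, 0.0, 1.0]] [-0.52 -0.28  1.81  0.    1.62 -0.77] [ 1.52353741 -0.28193221  0.86520728]
press [([0.6114, -0.0031, 0.0484], 0.91)]
mould_tray [([0.5383, 0.0143, 0.0518], 0.92)]
tray_front []
knob_grip []
buffers [([0.613, -0.0073, 0.0503], 0.69)]
needle_tip []
set_mark []
```

View pics/w1.png

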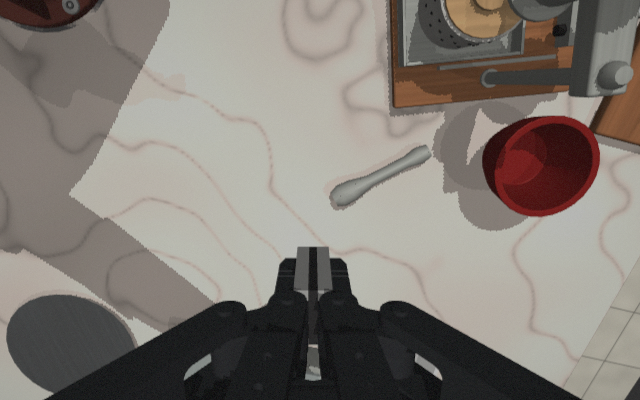

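The rows evidently need every field. The picture shows the press's front-right base corner at (392,107), the mortar at (540,165) and the pestle at (380,180).

Call:
arm_command([
  {"tx": 25, "ty": 20, "tz": -2, "twist": -8.5, "jaw": -1},
  {"tx": 50, "ty": 40, "tz": -4, "twist": -17, "jaw": -1},
  {"tx": 75, "ty": 60, "tz": -6, "twist": -25.5, "jaw": -1},
  {"tx": 100, "ty": 80, "tz": -9, "twist": -34, "jaw": -1},
  {"tx": 125, "ty": 100, "tz": -9, "twist": -42.5, "jaw": -1},
  {"tx": 150, "ty": 120, "tz": -9, "twist": -51, "jaw": -1},
  {"tx": 164, "ty": 133, "tz": -9, "twist": -59.5, "jaw": -1},
  {"tx": 164, "ty": 133, "tz": -9, "twist": -68, "jaw": -1},
  {"tx": 164, "ty": 133, "tz": -9, "twist": -76.5, "jaw": -1},
  {"tx": 164, "ty": 133, "tz": -9, "twist": -85, "jaw": -1},
])

```text
clock: 3.2
ee_pos: [0.501, 0.0318, 0.3979]
tcp_rot: [-0.078, 0.997, 0.0, -0.001]
force: [0.6, -0.1, -1.0]
gripper_width: 0.0002
finger_force: 0.0
```

Call:
arm_command([
  {"tx": 0, "ty": 0, "tz": 0, "twist": -8, "jaw": -1},
  {"tx": 0, "ty": 0, "tz": 0, "twist": -8, "jaw": -1},
  {"tx": 0, "ty": 0, "tz": 0, "twist": -8, "jaw": -1},
])

```text
clock: 3.5
ee_pos: [0.501, 0.032, 0.3984]
tcp_rot: [-0.144, 0.99, 0.0, -0.001]
force: [-1.0, 1.1, -0.3]
gripper_width: 0.0002
finger_force: 0.0
```

```bash
python3 - <<'E'
from h import *
s=st();M=T(s);print(s['clock'],M.round(3).tolist(),s['qpos'].round(2),s['force'])
im,P=snap('wrist','w2.png')
for q in('press','mould_tray','tray_front','knob_grip','buffers','needle_tip','set_mark'):print(q,spot('wrist',q,P))
np.save('P2.npy',P)
E
```

```text
3.5 [[-0.959, -0.284, -0.001, 0.501], [-0.284, 0.959, 0.0, 0.032], [0.001, 0.0, -1.0, 0.398], [0.0, 0.0, 0.0, 1.0]] [-0.08 -0.14  1.67 -0.    1.61 -1.93] [-1.03574079  1.13108572 -0.31102842]
press [([0.5739, 0.0683, 0.1065], 0.96)]
mould_tray [([0.5288, 0.0407, 0.0516], 0.88), ([0.508, -0.1953, 0.0239], 0.57)]
tray_front [([0.5252, 0.0393, 0.0536], 0.83)]
knob_grip [([0.7314, -0.1165, 0.0531], 0.51), ([0.5285, 0.0406, 0.0527], 0.16)]
buffers [([0.5735, 0.0641, 0.1078], 0.85), ([0.7316, -0.1188, 0.0539], 0.42)]
needle_tip []
set_mark []
```

View pics/w2.png

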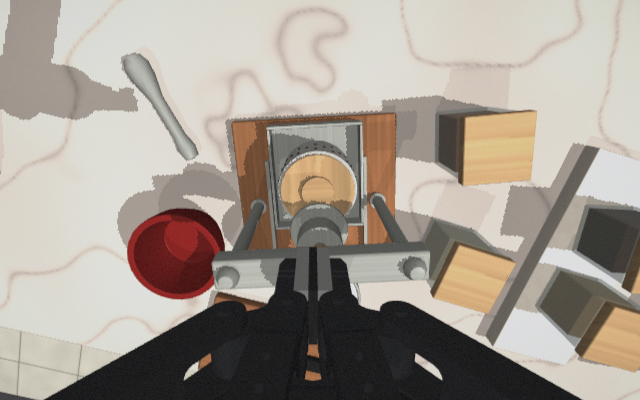

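The picture shows the base's front corners at (232,121) and (396,114), the tray's front rim from (267,126) to (361,121), and the crossbeam nuts at (227,274) and (413,266).

```bash
python3 - <<'E'
from h import *
P=np.load('P2.npy');M=T()
f=lambda u,z:ray('wrist',P,u,z)[:2]
a,b=f((232,122),.022),f((396,114.5),.022)
n1,n2=f((227,274),.243),f((413,266),.243)
t1,t2=f((267,126),.052),f((361,121),.052)
for x,y in((a,b),(n1,n2),(t1,t2)):
    d=y-x;print(x.round(4),y.round(4),'len',np.hypot(*d).round(4),'yaw',np.arctan2(-d[0],d[1]).round(4),'mid',((x+y)/2).round(4))
yaw=np.arctan2(-(n2-n1)[0],(n2-n1)[1]);ex=np.array([np.cos(yaw),np.sin(yaw)])
print('origin from base',(a+b)/2+.128*ex,'tool yaw',np.arctan2(M[1,0],M[0,0])-np.pi, np.arctan2(M[1,0],M[0,0])+np.pi)
E
```

```text
[ 0.512  -0.0848] [0.4359 0.1358] len 0.2333 yaw 0.3323 mid [0.474  0.0255]
[ 0.6148 -0.0182] [0.5575 0.146 ] len 0.1739 yaw 0.3359 mid [0.5861 0.0639]
[ 0.499  -0.0329] [0.4568 0.0865] len 0.1266 yaw 0.3399 mid [0.4779 0.0268]
origin from base [0.59481807 0.06767895] tool yaw -5.99017575626084 0.2930095509187458
```

Call:
arm_command([
  {"tx": 40, "ty": 0, "tz": 0, "twist": -2.35, "jaw": -1},
  {"tx": 81, "ty": -1, "tz": 20, "twist": -2.35, "jaw": -1},
  {"tx": 81, "ty": -1, "tz": 65, "twist": -2.35, "jaw": -1},
  {"tx": 81, "ty": -1, "tz": 110, "twist": -2.35, "jaw": -1},
  {"tx": 81, "ty": -1, "tz": 155, "twist": -2.35, "jaw": -1},
  {"tx": 81, "ty": -1, "tz": 200, "twist": -2.35, "jaw": -1},
  {"tx": 81, "ty": -1, "tz": 240, "twist": -2.35, "jaw": -1},
  {"tx": 81, "ty": -1, "tz": 280, "twist": -2.35, "jaw": -1},
  {"tx": 81, "ty": -1, "tz": 310, "twist": -2.35, "jaw": -1},
  {"tx": 81, "ty": -1, "tz": 330, "twist": -2.35, "jaw": -1},
])

```text
clock: 4.9
ee_pos: [0.422, 0.0092, 0.0665]
tcp_rot: [-0.166, 0.986, 0.001, -0.002]
force: [0.9, 0.1, -0.3]
gripper_width: 0.0001
finger_force: 0.0
```

Call:
arm_command([
  {"tx": 0, "ty": 0, "tz": 12, "twist": 0, "jaw": -1},
  {"tx": 0, "ty": 0, "tz": 24, "twist": 0, "jaw": -1},
  {"tx": 0, "ty": 0, "tz": 24, "twist": 0, "jaw": -1},
  {"tx": 0, "ty": 0, "tz": 24, "twist": 0, "jaw": -1},
])

```text
clock: 5.3
ee_pos: [0.4246, 0.0087, 0.0456]
tcp_rot: [-0.166, 0.986, -0.0, 0.001]
force: [0.2, -0.8, 0.7]
gripper_width: -0.0005
finger_force: 0.0
```

```bash
python3 - <<'E'
from h import *
s=st();M=T(s);print(s['clock'],M.round(4).tolist(),s['qpos'].round(2),s['force'],s['joint_vel'].round(3))
im,P=snap('wrist','w3.png');np.save('P3.npy',P)
E
```

```text
5.3 [[-0.9446, -0.3282, 0.0012, 0.4246], [-0.3282, 0.9446, -0.0001, 0.0087], [-0.0011, -0.0005, -1.0, 0.0456], [0.0, 0.0, 0.0, 1.0]] [-0.15  0.05  2.2   0.    0.89 -2.05] [ 0.23282789 -0.83013831  0.6506298 ] [ 0.002 -0.016 -0.009 -0.001 -0.    -0.   ]
```

View pics/w3.png

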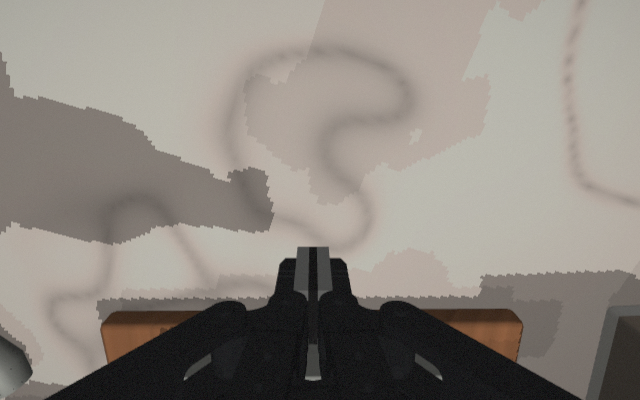

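The base edge is level and centred on the fingers (102 to 522, middle 312), so I'm aligned to push.

Call:
arm_command([
  {"tx": -10, "ty": 0, "tz": 1, "twist": 0, "jaw": -1},
  {"tx": -20, "ty": 0, "tz": 1, "twist": 0, "jaw": -1},
  {"tx": -30, "ty": 0, "tz": 1, "twist": 0, "jaw": -1},
  {"tx": -35, "ty": 0, "tz": 1, "twist": 0, "jaw": -1},
  {"tx": -39, "ty": 0, "tz": 1, "twist": 0, "jaw": -1},
  {"tx": -43, "ty": 0, "tz": 1, "twist": 0, "jaw": -1},
  {"tx": -47, "ty": 0, "tz": 1, "twist": 0, "jaw": -1},
  {"tx": -51, "ty": 0, "tz": 1, "twist": 0, "jaw": -1},
  {"tx": -55, "ty": 0, "tz": 1, "twist": 0, "jaw": -1},
  {"tx": -58, "ty": 0, "tz": 1, "twist": 0, "jaw": -1},
])

```text
clock: 6.35
ee_pos: [0.4749, 0.0274, 0.0432]
tcp_rot: [-0.167, 0.986, 0.0, -0.005]
force: [-7.0, -3.1, 7.1]
gripper_width: -0.0002
finger_force: 4.4
```

Call:
arm_command([
  {"tx": -3, "ty": 0, "tz": 0, "twist": 0, "jaw": -1},
  {"tx": -6, "ty": 0, "tz": 0, "twist": 0, "jaw": -1},
  {"tx": -9, "ty": 0, "tz": 0, "twist": 0, "jaw": -1},
  {"tx": -12, "ty": 0, "tz": 0, "twist": 0, "jaw": -1},
  {"tx": -15, "ty": 0, "tz": 0, "twist": 0, "jaw": -1},
])

```text
clock: 6.85
ee_pos: [0.4888, 0.0322, 0.0433]
tcp_rot: [-0.167, 0.986, 0.0, -0.005]
force: [-7.2, -2.3, 7.3]
gripper_width: 0.0002
finger_force: 4.5
```

Call:
arm_command([
  {"tx": -3, "ty": 0, "tz": 0, "twist": 0, "jaw": -1},
  {"tx": -6, "ty": 0, "tz": 0, "twist": 0, "jaw": -1},
  {"tx": -9, "ty": 0, "tz": 0, "twist": 0, "jaw": -1},
])

```text
clock: 7.15
ee_pos: [0.4973, 0.0352, 0.0433]
tcp_rot: [-0.167, 0.986, 0.0, -0.005]
force: [-8.5, -2.7, 7.0]
gripper_width: -0.0002
finger_force: 4.5
```

Call:
arm_command([
  {"tx": -2, "ty": 0, "tz": 0, "twist": 0, "jaw": -1},
  {"tx": -4, "ty": 0, "tz": 0, "twist": 0, "jaw": -1},
])

```text
clock: 7.35
ee_pos: [0.5011, 0.0365, 0.0433]
tcp_rot: [-0.167, 0.986, 0.0, -0.005]
force: [-9.0, -2.9, 8.0]
gripper_width: 0.0004
finger_force: 4.6
```

Call:
arm_command([
  {"tx": -1.5, "ty": 0, "tz": 0, "twist": 0, "jaw": -1},
  {"tx": -3, "ty": 0, "tz": 0, "twist": 0, "jaw": -1},
])

```text
clock: 7.55
ee_pos: [0.5039, 0.0374, 0.0433]
tcp_rot: [-0.167, 0.986, 0.0, -0.005]
force: [-8.5, -3.4, 7.4]
gripper_width: 0.0002
finger_force: 4.5
```

Call:
arm_command([
  {"tx": -1, "ty": 0, "tz": 0, "twist": 0, "jaw": -1},
  {"tx": -2, "ty": 0, "tz": 0, "twist": 0, "jaw": -1},
])

```text
clock: 7.75
ee_pos: [0.5058, 0.0381, 0.0433]
tcp_rot: [-0.167, 0.986, 0.0, -0.005]
force: [-7.9, -2.9, 7.1]
gripper_width: -0.0001
finger_force: 4.5
```

Call:
arm_command([
  {"tx": -1, "ty": 0, "tz": 0, "twist": 0, "jaw": -1},
])

```text
clock: 7.85
ee_pos: [0.5067, 0.0384, 0.0433]
tcp_rot: [-0.167, 0.986, 0.0, -0.005]
force: [-8.8, -3.5, 7.0]
gripper_width: 0.0
finger_force: 4.4
```

Call:
arm_command([
  {"tx": -1, "ty": 0, "tz": 0, "twist": 0, "jaw": -1},
])

```text
clock: 7.95
ee_pos: [0.5077, 0.0387, 0.0433]
tcp_rot: [-0.167, 0.986, 0.0, -0.005]
force: [-9.1, -3.3, 7.3]
gripper_width: -0.0002
finger_force: 4.4
```

Call:
arm_command([
  {"tx": -0.7, "ty": 0, "tz": 0, "twist": 0, "jaw": -1},
])

```text
clock: 8.05
ee_pos: [0.5084, 0.039, 0.0433]
tcp_rot: [-0.167, 0.986, 0.0, -0.005]
force: [-8.0, -3.2, 7.2]
gripper_width: -0.0001
finger_force: 4.3
```

Call:
arm_command([
  {"tx": -0.7, "ty": 0, "tz": 0, "twist": 0, "jaw": -1},
])

```text
clock: 8.15
ee_pos: [0.509, 0.0392, 0.0433]
tcp_rot: [-0.167, 0.986, 0.0, -0.005]
force: [-8.8, -3.3, 7.4]
gripper_width: -0.0
finger_force: 4.4
```

Call:
arm_command([
  {"tx": -0.5, "ty": 0, "tz": 0, "twist": 0, "jaw": -1},
])

```text
clock: 8.25
ee_pos: [0.5095, 0.0393, 0.0433]
tcp_rot: [-0.167, 0.986, 0.0, -0.005]
force: [-8.6, -3.5, 7.9]
gripper_width: 0.0
finger_force: 4.4
```

Call:
arm_command([
  {"tx": -0.8, "ty": 0, "tz": 0, "twist": 0, "jaw": -1},
])

```text
clock: 8.35
ee_pos: [0.5101, 0.0396, 0.0432]
tcp_rot: [-0.167, 0.986, 0.0, -0.005]
force: [-8.8, -3.0, 7.9]
gripper_width: 0.0002
finger_force: 4.4
```

Call:
arm_command([
  {"tx": -0.8, "ty": 0, "tz": 0, "twist": 0, "jaw": -1},
])

```text
clock: 8.45
ee_pos: [0.5104, 0.0397, 0.0432]
tcp_rot: [-0.167, 0.986, 0.0, -0.006]
force: [-11.0, -4.5, 10.3]
gripper_width: -0.0
finger_force: 5.8
```

Call:
arm_command([
  {"tx": -0.8, "ty": 0, "tz": 0, "twist": 0, "jaw": -1},
])

```text
clock: 8.55
ee_pos: [0.5104, 0.0397, 0.0432]
tcp_rot: [-0.167, 0.986, -0.0, -0.007]
force: [-12.7, -5.1, 12.3]
gripper_width: -0.0
finger_force: 6.9
```

Call:
arm_command([
  {"tx": -0.8, "ty": 0, "tz": 0, "twist": 0, "jaw": -1},
])

```text
clock: 8.65
ee_pos: [0.5104, 0.0397, 0.0432]
tcp_rot: [-0.167, 0.986, -0.0, -0.008]
force: [-14.5, -5.6, 14.2]
gripper_width: 0.0002
finger_force: 7.9
```

Force rose sharply to 15.5 N with no further motion, so the tray is home. I'll back off and go over the knob.

Call:
arm_command([
  {"tx": 3, "ty": 0, "tz": 0, "twist": 0, "jaw": -1},
  {"tx": 15, "ty": 0, "tz": 0, "twist": 0, "jaw": -1},
  {"tx": 40, "ty": 0, "tz": 0, "twist": 0, "jaw": -1},
  {"tx": 60, "ty": 0, "tz": -20, "twist": 0, "jaw": -1},
  {"tx": 60, "ty": 0, "tz": -65, "twist": 0, "jaw": -1},
  {"tx": 60, "ty": 0, "tz": -115, "twist": 0, "jaw": -1},
  {"tx": 60, "ty": 0, "tz": -165, "twist": 0, "jaw": -1},
  {"tx": 60, "ty": 0, "tz": -215, "twist": 0, "jaw": -1},
  {"tx": 60, "ty": 0, "tz": -265, "twist": 0, "jaw": 1},
  {"tx": 60, "ty": 0, "tz": -300, "twist": 0, "jaw": 1},
])

```text
clock: 9.65
ee_pos: [0.4605, 0.0212, 0.3482]
tcp_rot: [-0.166, 0.986, -0.001, 0.003]
force: [-0.4, 0.3, 0.5]
gripper_width: 0.0285
finger_force: 0.0
```

Call:
arm_command([
  {"tx": -30, "ty": 0, "tz": -2, "twist": 0, "jaw": 1},
  {"tx": -70, "ty": 0, "tz": -2, "twist": 0, "jaw": 1},
  {"tx": -110, "ty": 0, "tz": -2, "twist": 0, "jaw": 1},
  {"tx": -140, "ty": 0, "tz": -2, "twist": 0, "jaw": 1},
  {"tx": -140, "ty": 0, "tz": -2, "twist": 0, "jaw": 1},
  {"tx": -140, "ty": 0, "tz": -2, "twist": 0, "jaw": 1},
])

```text
clock: 10.25
ee_pos: [0.5917, 0.0673, 0.345]
tcp_rot: [-0.167, 0.986, 0.0, -0.001]
force: [0.7, -0.2, 0.1]
gripper_width: 0.0856
finger_force: 0.0
```

```bash
python3 - <<'E'
from h import *
s=st();M=T(s);print(s['clock'],M.round(4).tolist(),s['qpos'].round(2),s['force'])
im,P=snap('wrist','w4.png');np.save('P4.npy',P)
for q in('knob_grip','mould_tray'):print(q,spot('wrist',q,P))
print(proj('wrist',P,[.59,.0665,.285]))
E
```

```text
10.25 [[-0.9444, -0.3287, -0.0019, 0.5917], [-0.3287, 0.9444, -0.0001, 0.0673], [0.0018, 0.0005, -1.0, 0.345], [0.0, 0.0, 0.0, 1.0]] [-0.    0.09  1.55 -0.    1.51 -1.91] [ 0.65032757 -0.24051551  0.1195453 ]
knob_grip [([0.5514, 0.0488, 0.0379], 0.21)]
mould_tray [([0.552, 0.0494, 0.0413], 0.59)]
[312.59830962 212.20189351]
```

View pics/w4.png

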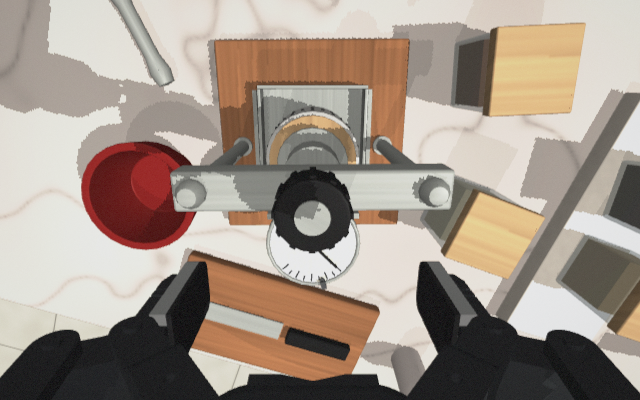

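The knob is centred at about (312,210), within 1–2 mm of the tool axis. The needle tip is at (341,265) and the set tab at (322,281).

```bash
python3 - <<'E'
from h import *
P=np.load('P4.npy');O=np.array([.5905,.0667]);ex=np.array([.9446,.328]);ey=np.array([-.328,.9446])
for z in(.17,.175,.18):
    for n,u in(('needle',(341,265)),('tab',(322,282))):
        d=ray('wrist',P,u,z)[:2]-O-.07*ex; a=d@ex,d@ey; print(z,n,np.round(a,4),'ang left',np.arctan2(a[1],a[0]).round(3),np.hypot(*a).round(4))
    print(proj('wrist',P,[*(O+.07*ex),z]))
im=cv2.imread('pics/w4.png')[205:295,255:370];cv2.imwrite('pics/w4c.png',cv2.resize(im,None,fx=6,fy=6,interpolation=cv2.INTER_CUBIC))
E
```

```text
0.17 needle [0.0272 0.0281] ang left 0.801 0.0391
0.17 tab [0.0463 0.0094] ang left 0.2 0.0473
[312.65739557 239.81754464]
0.175 needle [0.0245 0.0276] ang left 0.845 0.0369
0.175 tab [0.0433 0.0093] ang left 0.211 0.0443
[312.6569487  242.00466021]
0.18 needle [0.0218 0.0272] ang left 0.895 0.0348
0.18 tab [0.0403 0.0091] ang left 0.222 0.0413
[312.65648922 244.2535041 ]
```

View pics/w4c.png

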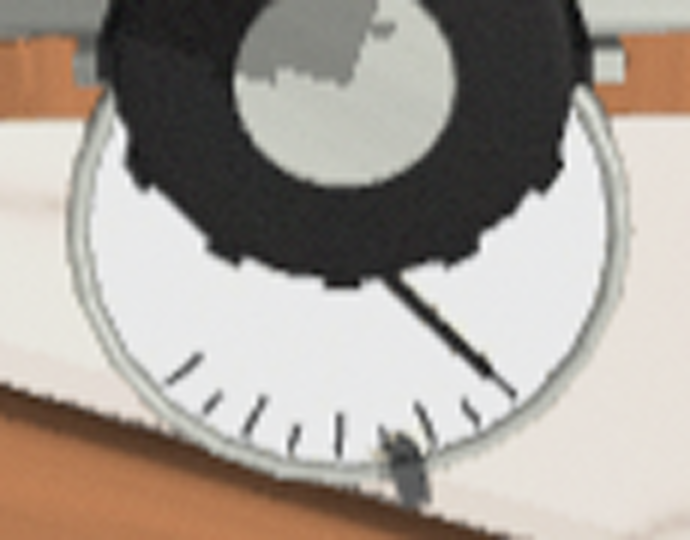

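Call:
arm_command([
  {"tx": 1, "ty": 0, "tz": 0, "twist": -8, "jaw": 1},
  {"tx": 1, "ty": 0, "tz": 0, "twist": -16, "jaw": 1},
  {"tx": 1, "ty": 0, "tz": 15, "twist": -24, "jaw": 1},
  {"tx": 1, "ty": 0, "tz": 35, "twist": -30, "jaw": 1},
  {"tx": 1, "ty": 0, "tz": 55, "twist": -30, "jaw": 1},
  {"tx": 1, "ty": 0, "tz": 75, "twist": -30, "jaw": 1},
  {"tx": 1, "ty": 0, "tz": 90, "twist": -30, "jaw": 1},
  {"tx": 1, "ty": 0, "tz": 95, "twist": -30, "jaw": 1},
  {"tx": 1, "ty": 0, "tz": 95, "twist": -30, "jaw": 1},
])

```text
clock: 11.3
ee_pos: [0.5904, 0.0668, 0.2505]
tcp_rot: [-0.416, 0.909, 0.0, -0.001]
force: [0.1, 0.0, 0.5]
gripper_width: 0.0851
finger_force: 0.0
```

Call:
arm_command([
  {"tx": 0, "ty": 0, "tz": 0, "twist": 0, "jaw": -1},
  {"tx": 0, "ty": 0, "tz": 0, "twist": 0, "jaw": -1},
  {"tx": 0, "ty": 0, "tz": 0, "twist": 0, "jaw": -1},
  {"tx": 0, "ty": 0, "tz": 0, "twist": 0, "jaw": -1},
  {"tx": 0, "ty": 0, "tz": 0, "twist": 0, "jaw": -1},
  {"tx": 0, "ty": 0, "tz": 0, "twist": 0, "jaw": -1},
], squeeze=35)

```text
clock: 11.9
ee_pos: [0.592, 0.0668, 0.2526]
tcp_rot: [-0.416, 0.909, -0.001, 0.001]
force: [-0.8, -0.2, 5.6]
gripper_width: 0.0471
finger_force: 37.4
```

```bash
python3 - <<'E'
from h import *
s=st();M=T(s);print(s['clock'],M.round(4).tolist(),s['qpos'].round(3),s['force'],s['ft_torque'],s['gripper_width'],s['finger_force'])
E
```

```text
11.9 [[-0.6539, -0.7566, 0.0027, 0.592], [-0.7566, 0.6539, -0.0003, 0.0668], [-0.0016, -0.0022, -1.0, 0.2526], [0.0, 0.0, 0.0, 1.0]] [-0.005  0.137  1.665 -0.     1.337 -2.434] [-0.76783289 -0.22440934  5.60072703] [-0.10613158  0.08598729 -0.00949638] 0.047085962929294935 37.3965722322464
```

Call:
arm_command([
  {"tx": 0, "ty": 0, "tz": 0, "twist": 6, "jaw": -1},
  {"tx": 0, "ty": 0, "tz": 0, "twist": 14, "jaw": -1},
  {"tx": 0, "ty": 0, "tz": 0, "twist": 22, "jaw": -1},
  {"tx": 0, "ty": 0, "tz": 0, "twist": 30, "jaw": -1},
  {"tx": 0, "ty": 0, "tz": 0, "twist": 38, "jaw": -1},
  {"tx": 0, "ty": 0, "tz": 0, "twist": 46, "jaw": -1},
  {"tx": 0, "ty": 0, "tz": 0, "twist": 54, "jaw": -1},
  {"tx": 0, "ty": 0, "tz": 0, "twist": 62, "jaw": -1},
  {"tx": 0, "ty": 0, "tz": 0, "twist": 70, "jaw": -1},
  {"tx": 0, "ty": 0, "tz": 0, "twist": 75, "jaw": -1},
], squeeze=40)

```text
clock: 12.9
ee_pos: [0.5919, 0.0671, 0.2526]
tcp_rot: [0.225, 0.974, 0.0, 0.001]
force: [-0.1, 0.5, 6.0]
gripper_width: 0.0465
finger_force: 40.2
```

Call:
arm_command([
  {"tx": 0, "ty": 0, "tz": 0, "twist": 8, "jaw": -1},
  {"tx": 0, "ty": 0, "tz": 0, "twist": 16, "jaw": -1},
  {"tx": 0, "ty": 0, "tz": 0, "twist": 24, "jaw": -1},
  {"tx": 0, "ty": 0, "tz": 0, "twist": 32, "jaw": -1},
  {"tx": 0, "ty": 0, "tz": 0, "twist": 40, "jaw": -1},
  {"tx": 0, "ty": 0, "tz": 0, "twist": 48, "jaw": -1},
  {"tx": 0, "ty": 0, "tz": 0, "twist": 55, "jaw": -1},
  {"tx": 0, "ty": 0, "tz": 0, "twist": 55, "jaw": -1},
])

```text
clock: 13.7
ee_pos: [0.592, 0.0673, 0.2526]
tcp_rot: [0.649, 0.761, 0.001, 0.001]
force: [0.8, 0.1, 6.5]
gripper_width: 0.0468
finger_force: 40.2
```

```bash
python3 - <<'E'
from h import *
s=st();M=T(s);print(s['clock'],M.round(4).tolist(),s['qpos'].round(3),s['force'],s['ft_torque'],s['gripper_width'],s['finger_force'])
im,P=snap('wrist','w5.png');np.save('P5.npy',P)
O=np.array([.5905,.0667]);ex=np.array([.9446,.328])
print(proj('wrist',P,[*(O+.07*ex),.17]))
for q in('needle_tip','set_mark'):print(q,spot('wrist',q,P))
E
```

```text
13.7 [[-0.1572, 0.9876, 0.0024, 0.592], [0.9876, 0.1572, 0.0005, 0.0673], [0.0001, 0.0024, -1.0, 0.2526], [0.0, 0.0, 0.0, 1.0]] [-5.000e-03  1.370e-01  1.665e+00  1.000e-03  1.337e+00 -1.630e-01] [0.77310421 0.10992298 6.46214969] [-0.06509209  0.33216425 -0.13904559] 0.04684166474912717 40.18220543861389
[413.70151588 186.75457164]
needle_tip [([0.6616, 0.0938, 0.1717], 0.64)]
set_mark [([0.693, 0.1115, 0.1706], 0.45)]
```

View pics/w5.png

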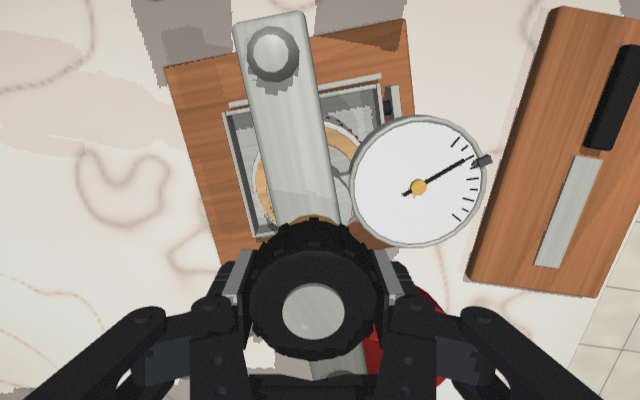

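The dial is in clear view: pivot (418,187), needle tip (472,155), tab (485,161). The needle is a little short of the tab. I'll write a numeric reader for this.

```bash
cat > gauge.py <<'E'
from h import *
def gauge(im,P,z=.17,piv=None):
    # rectify dial to 0.25mm/px plan view (press axes: up=back, left=+y), pivot = centroid of orange hub
    ex=np.array([.9446,.328,0]);ey=np.array([-.328,.9446,0]);C=np.array([.5905,.0667,z])+.07*ex
    K=np.array(ctrl.camera_info('wrist')['K'])
    def rect(C):
        A=np.column_stack([-ey*.00025,-ex*.00025,C+60e-3*ex+60e-3*ey]); Pi=np.linalg.inv(P)
        return cv2.warpPerspective(im,np.linalg.inv(K@(Pi[:3,:3]@A+np.outer(Pi[:3,3],[0,0,1]))),(480,480))
    r=rect(C).astype(int); m=((r[...,0]-r[...,2])>90); yy,xx=np.mgrid[:480,:480]; m&=np.hypot(xx-240,yy-240)<60
    c=np.array([xx[m].mean(),yy[m].mean()])
    C=C-ey*(c[0]-240)*.00025-ex*(c[1]-240)*.00025; r=rect(C); g=r.mean(2)
    def ang(r0,r1,lo=-1.2,hi=1.2):
        th=np.arange(lo,hi,.005); rr=np.arange(r0,r1,.25)/.25
        u=240-np.outer(rr,np.sin(th)); v=240-np.outer(rr,np.cos(th))   # th = rad left of straight back
        p=cv2.remap(g.astype(np.float32),u.astype(np.float32),v.astype(np.float32),1).mean(0)
        return th,p
    th,p=ang(12,24); w=np.clip(np.median(p)-25-p,0,None); n=(w*th).sum()/w.sum()
    th,p=ang(45.5,49,-.3,.5); w=np.clip(np.median(p)*.75-p,0,None); t=(w*th).sum()/max(w.sum(),1e-9)
    return n,t,c,r
if __name__=='__main__':
    import sys
    if len(sys.argv)>1: im=cv2.cvtColor(cv2.imread('pics/w5.png'),cv2.COLOR_BGR2RGB);P=np.load('P5.npy')
    else:
        s=st();print(s['clock'],s['qpos'].round(3)[5],s['ft_torque'].round(3)); im,P=snap('wrist')
    n,t,c,r=gauge(im,P);print('needle',n.round(3),'tab',round(t,3),'hub',c,'remaining knob deg',np.degrees((n-t)/.38).round(1))
    cv2.imwrite('pics/rect.png',cv2.cvtColor(r,cv2.COLOR_RGB2BGR))
E
python3 gauge.py f
```

```text
needle 0.426 tab 0.237 hub [242.73748903 227.67427568] remaining knob deg 28.6
```

View pics/rect.png

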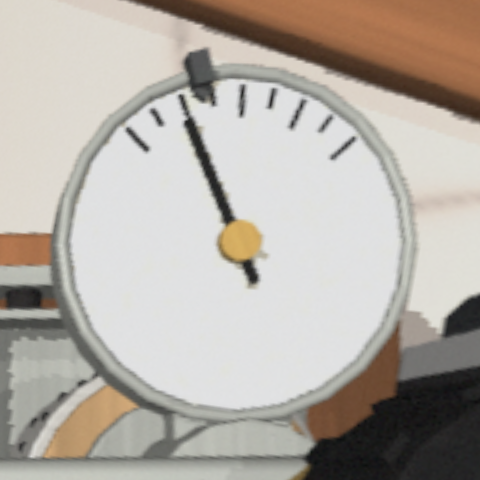

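Call:
arm_command([
  {"tx": 0, "ty": 0, "tz": 0, "twist": 4, "jaw": -1},
  {"tx": 0, "ty": 0, "tz": 0, "twist": 8, "jaw": -1},
  {"tx": 0, "ty": 0, "tz": 0, "twist": 12, "jaw": -1},
  {"tx": 0, "ty": 0, "tz": 0, "twist": 16, "jaw": -1},
  {"tx": 0, "ty": 0, "tz": 0, "twist": 20, "jaw": -1},
  {"tx": 0, "ty": 0, "tz": 0, "twist": 20, "jaw": -1},
  {"tx": 0, "ty": 0, "tz": 0, "twist": 20, "jaw": -1},
])

```text
clock: 14.55
ee_pos: [0.5921, 0.0673, 0.2526]
tcp_rot: [0.771, 0.637, 0.001, 0.0]
force: [0.5, 0.6, 6.0]
gripper_width: 0.0471
finger_force: 40.2
```

```bash
sed -i 's/cv2.imwrite(.pics\/rect.png.,/np.save("P6.npy",P); cv2.imwrite("pics\/rect2.png",/' gauge.py; python3 gauge.py; python3 -c "
import cv2;r=cv2.imread('pics/rect2.png')[20:270,90:340];cv2.imwrite('pics/rect2c.png',cv2.resize(r,None,fx=2.4,fy=2.4,interpolation=2))"
```

```text
14.55 0.184 [ 0.098  0.32  -0.086]
needle 0.282 tab 0.234 hub [241.49315068 229.3364726 ] remaining knob deg 7.3
```

View pics/rect2c.png

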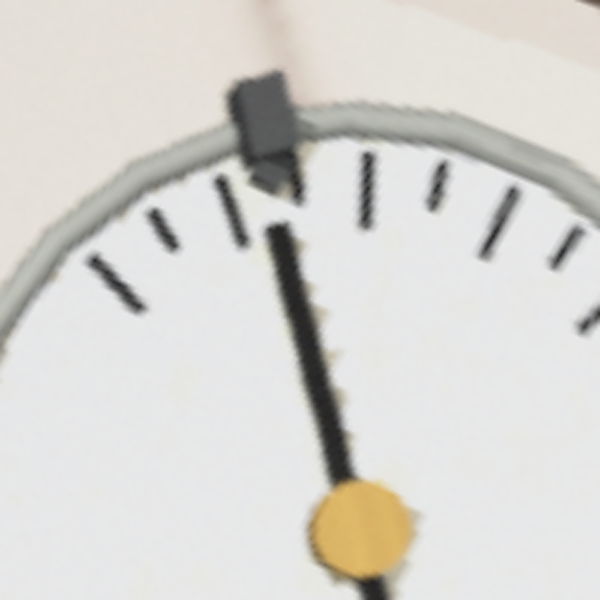

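Needle tip (277,228) is about 0.02–0.03 rad short of the tab's tip (270,183), which calls for another 3–4° of knob.

Call:
arm_command([
  {"tx": 0, "ty": 0, "tz": 0, "twist": 2, "jaw": -1},
  {"tx": 0, "ty": 0, "tz": 0, "twist": 3.5, "jaw": -1},
  {"tx": 0, "ty": 0, "tz": 0, "twist": 3.5, "jaw": -1},
  {"tx": 0, "ty": 0, "tz": 0, "twist": 3.5, "jaw": -1},
])

```text
clock: 15.0
ee_pos: [0.5921, 0.0673, 0.2526]
tcp_rot: [0.79, 0.613, 0.001, 0.0]
force: [1.4, 0.9, 5.4]
gripper_width: 0.0469
finger_force: 40.2
```

```bash
python3 gauge.py
```

```text
15.0 0.245 [ 0.14   0.298 -0.073]
needle 0.256 tab 0.233 hub [241.17387617 229.53689567] remaining knob deg 3.5
```

Call:
arm_command([
  {"tx": 0, "ty": 0, "tz": 0, "twist": 0, "jaw": 1},
  {"tx": 0, "ty": 0, "tz": 0, "twist": 0, "jaw": 1},
  {"tx": 0, "ty": 0, "tz": 0, "twist": 0, "jaw": 1},
  {"tx": 0, "ty": 0, "tz": 0, "twist": 0, "jaw": 1},
  {"tx": 0, "ty": 0, "tz": -15, "twist": 0, "jaw": 1},
  {"tx": 0, "ty": 0, "tz": -40, "twist": 0, "jaw": 1},
  {"tx": 0, "ty": 0, "tz": -70, "twist": 0, "jaw": 1},
  {"tx": 0, "ty": 0, "tz": -80, "twist": 8, "jaw": 1},
  {"tx": 0, "ty": 0, "tz": -80, "twist": 16, "jaw": 1},
])

```text
clock: 15.95
ee_pos: [0.5928, 0.067, 0.336]
tcp_rot: [0.869, 0.495, 0.003, 0.002]
force: [0.4, 0.3, -0.7]
gripper_width: 0.0853
finger_force: 0.0
```

Call:
arm_command([
  {"tx": 0, "ty": 0, "tz": 0, "twist": 8, "jaw": 1},
  {"tx": 0, "ty": 0, "tz": 0, "twist": 16, "jaw": 1},
  {"tx": 0, "ty": 0, "tz": 0, "twist": 24, "jaw": 1},
  {"tx": 0, "ty": 0, "tz": 0, "twist": 32, "jaw": 1},
  {"tx": 0, "ty": 0, "tz": 0, "twist": 40, "jaw": 1},
  {"tx": 0, "ty": 0, "tz": 0, "twist": 40, "jaw": 1},
  {"tx": 0, "ty": 0, "tz": 0, "twist": 40, "jaw": 1},
])

```text
clock: 16.65
ee_pos: [0.5913, 0.067, 0.3319]
tcp_rot: [0.985, 0.172, 0.001, 0.0]
force: [-0.3, -0.1, -0.3]
gripper_width: 0.0853
finger_force: 0.0
```

```bash
python3 gauge.py; python3 - <<'E'
import sys; sys.path.insert(0,'.')
from h import *
P=campose('wrist');print(T()[:3].round(3).tolist(),P[:3,3])
for q in('needle_tip','set_mark','mould_tray'):print(q,spot('wrist',q,P))
# ascii view of dial near the tab (rectified, hub at 240,240)
r=cv2.cvtColor(cv2.imread('pics/rect2.png'),cv2.COLOR_BGR2GRAY)
for y in range(50,160,4): print(y,''.join('#' if v<70 else '+' if v<140 else '.' for v in r[y,160:256:2]))
E
```

```text
16.65 1.22 [ 0.011  0.009 -0.054]
needle 0.229 tab 0.235 hub [239.58761905 230.3552381 ] remaining knob deg -0.8
[[0.941, 0.339, 0.001, 0.591], [0.339, -0.941, -0.0, 0.067], [0.001, 0.0, -1.0, 0.332]] [0.66466909 0.09340284 0.47510645]
needle_tip [([0.6616, 0.0905, 0.1728], 0.52)]
set_mark [([0.6939, 0.1135, 0.1729], 0.55)]
mould_tray [([0.6062, 0.1019, 0.0548], 0.69)]
50 ................................................
54 ..................+++++.........................
58 ..............++++++++++........................
62 ..............+++++++++++.......................
66 ...............+++++++++++++....................
70 ...............++++++++++++++...................
74 ...............++++++++++++++++++...............
78 ...............++++++++++++.....................
82 .................++++++++++++..............++...
86 .................+++++#######+............+++...
90 ....+.............++++++++++#+............+++...
94 ............++......++++++++#+............+++...
98 .............++.............++............+++...
102 ..............++..........................+++...
106 ..............+++.........................++....
110 +..............+++........................++....
114 +++.............++.....++##+....................
118 .+++.............+.....++##++...................
122 ........................+###+...................
126 ........................++##++..................
130 .........................+###+..................
134 .........................++##++.................
138 ..........................+##++.................
142 ..........................+###+.................
146 ...........................+###+................
150 ...........................+###++...............
154 ............................+###+...............
158 ............................++##+...............
```

```bash
python3 -c "
from cell import ctrl
print(ctrl.close_job())"
```

```text
the job is handed in; nothing more can be done
None
```

The job is handed in. The tray met the buffers at about 15.5 N, and after release the needle read 0.229 rad against the set tab's 0.235 rad. The arm was clear of everything at about 17 s.

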